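# Clamp a specimen carrier in the loading fixture beside the microscope

### The arm

A 7-joint arm with a two-finger parallel gripper is mounted at the origin on the work surface. World frame = base frame: x ahead of the robot, y to its left, z up, the work surface at z = 0. Lengths are in m, angles in degrees, forces in N, time in s.
With the tool pointing down it reaches from about 0.425 to 0.95 m from the base axis. Payload 4.7 kg.
Tool frame: the origin (TCP) lies at the very end of the fingers, on their centre line; the grasp point (between the pads) lies 19 mm behind it (r.grip_depth is the distance from the TCP to the grasp point, in m); z points along the fingers, y is the line along which they close (so a half turn about z gives the same grasp; the last joint's range is limited). The gripper opens to 87 mm and grips with 3 to 60 N. Pads are 19 mm wide; open, the fingers measure 117 mm over their backs; the gripper's body (75 mm by 190 mm) begins 51 mm behind the grasp point.
Start: joints at [68.875, 26.849, -2.785, 87.806, 1.381, 65.374, -4.715], TCP at [0.225, -0.636, 0.187] pointing down, gripper open.
Joint ranges: [-148.3, 148.3], [-19.14, 114.17], [-79.39, 73.82], [5.75, 140.21], [-59.74, 239.74], [12.07, 113.84], [-152.46, 152.46]. Speed limits (degrees/s): [147.25, 147.25, 180, 180, 180, 180, 180].

### API

Orientations are given as [roll, pitch, yaw] about the fixed x, y, z axes, in that order (R = Rz(yaw) Ry(pitch) Rx(roll)).
In Python, from plant import r gives the robot as it stands.
- The arm moves only by the tool arm_command, never from a script. Its arguments are lists of equal length, an entry for each row: "delta_pos": the shift along the tool's x, y, z in m, a list of three; "yaw": the turn about the tool's z in degrees; "gripper": the finger opening in m, from 0 to 0.087. In form: {"delta_pos": [[x, y, z], ...], "yaw": [yaw, ...], "gripper": [gripper, ...]}. A call has 1 to 8 rows; each row is the pose to reach, as a shift and turn from the pose commanded when the call began, along the tool's axes at that moment; what a row does not reach only later rows make up. A row lasts 1/8 s, in which the tool goes at most 62.5 mm and 10.7 degrees, less where a joint would pass 70% of its speed; a pose out of reach is approached as far as the arm can. A call with a gripper value outside its range is refused whole. The fingers move at their own pace and stop on an object; "force" is the grip in N (left out, the last holds). Time passes only in rows, so rows that repeat a pose let the fingers close. It gives the time, the measured TCP pose, the force, the opening and the grip force at its end, in the units of the state.
- r.get_state(): the state, without advancing time (a new reading comes with each control period).
- r.get_image(name): name is "side" or "top"; returns a dict with "pixels" (480x640x3 uint8, red, green, blue), "fov_y" (degrees; the focal length in pixels is half the picture's height over the tangent of half this angle, whatever the lens; pixels are square), "cx", "cy" (the principal point, pixels), "R" (3x3) and "t" (3): a world point X has camera coordinates R X + t. Camera axes: x right, y down, z forward; pixel columns grow to the right and rows downward; lengths in m; the calibration is good to about 2 mm. A picture is of the moment at which its call begins. There is no depth.
- r.finish_job(): hands the job in; it is judged then, once.
Trained networks look in the newest picture that a camera, given by its name, has taken for a name from the list of things; names that differ only in an ending like _2 or _b are one class to them, and where a whole thing is asked for, a point or a joint stands for the part that bears it (a point fixed in the world has none). Each returns a list of dicts, best first, with "score" (0 to 1); they miss things now and then, are a little off and sometimes report something else, mostly with a low value. They report only what shows in the picture. A call takes as long as a camera call.
- r.boxes_of(camera, query): "bbox" ([left, top, width, height] in pixels, round what is visible of it).
- r.trace(camera, query): "pixels" (480x640 bool, what is visible of it) and "bbox" ([left, top, width, height] in pixels, round what is visible of it).
- r.landmark_of(camera, query): "position" ([column, row] in pixels: a listed point, or the origin of a listed thing).
The state is a dict: "time": time; "joint_pos": joint angles; "joint_vel": joint speeds; "joint_torque": joint torques, N m; "eef_pos": TCP position; "tcp_rot": TCP orientation; "wrist_force": force on the tool from outside, world axes, zero at the start; "wrist_torque": the same for the moment, N m; "opening": opening from 0.0 (shut) to 1.0 (fully open); "grip_force": force on a finger pad.
Only numpy, scipy, OpenCV 4.12 (cv2) and the standard library are available. Lean on these libraries where they do the work, as an engineer would, in place of code of your own. Each camera call takes 0.05 s, during which the arm holds its last target. There are 200 camera calls.

### The job

Open the fixture's clamp by pressing its red tail pad gently down to its stop so that the jaw tips up, then slide the amber-windowed specimen carrier along its channel until it is fully home against the steel end stop. Then push the blue jaw pad down onto the carrier with a steady 14 N or so for three seconds to bed it, and let go with the clamp shut on the carrier. Never push harder than 20 N on the clamp or 15 N on the carrier, and leave everything else on the bench where it is.

Things in the scene. Friction and masses are not known exactly. Their poses are not given: they have to be found in the camera images.
- stage: Fixed white loading fixture, 250 x 100 x 18 mm. Origin on the table, on the centre line, below the face of the steel end stop. x runs along the channel from its open entry (x = -150 mm) to the stop face (x = 0; stop top 32 mm above the table); z up. Black deck 20 mm above the table, 53 mm wide between two rails that rise 5 mm above it. Clamp pivot at x = +22 mm, height 46 mm.
- rocker (a joint): Angle (rad) of the see-saw clamp, a steel bar 28 mm wide. 0: jaw foot flat on a carrier that is home; -0.06: lower stop; +0.36: hard upper stop, tail down, jaw tipped up (foot about 14 mm higher). Grows as the red tail is pressed. A friction hinge (0.13 N m: 3 to 4 N at a pad) holds it where it is left. It starts with the jaw down, blocking the channel.
- tail_pad (a point): Centre of the top of the red pad (26 mm along the bar x 28 mm) on the clamp's tail: at joint 0 it is 45 mm from the pivot along the fixture's +x and 8 mm above it. It moves with the clamp, about 16 mm down from joint 0 to the stop, with nearly no sideways shift.
- jaw_pad (a point): Centre of the top of the blue pad (18 mm along the bar x 28 mm) on the clamp's jaw: at joint 0 it is 37 mm from the pivot along the fixture's -x and 8 mm above it. It moves with the clamp; pressing it down closes the jaw. At joint 0 the black jaw foot below it has its underside 32 mm above the table.
- carrier_center (a point): Centre (half-way up) of the loose carrier, an aluminium plate 76 (x) x 50 x 12 mm, about 0.15 kg, with an amber window, lying on the deck between the rails, its x along the channel, 34 to 58 mm short of home. Home: this point at x = -38, y = 0, z = 26 mm of the fixture. Push it by its -x end face, which rises 12 mm above the deck (7 mm above the rails).
- carrier: The same carrier, origin at the centre of its underside.
- spare: Bystander: a spare carrier of the same size with a green window, lying on the table beside the fixture. Leave alone. Origin at the centre of its underside.
- dish: Bystander: shallow white dish, 90 mm across, 15 mm high, near the fixture. Origin at the centre of its underside.
- counter: Bystander: silver tally counter, 60 x 45 x 34 mm, near the fixture. Origin at the centre of its underside.
- reagent: Bystander: amber bottle, 60 mm across, 130 mm high, at one side of the fixture. Origin at the centre of its underside.
- jar: Bystander: jar with a red cap, 64 mm across, 70 mm high, at one side of the fixture. Origin at the centre of its underside.
- slidebox: Bystander: blue slide box, 100 x 85 x 32 mm, at one side of the fixture. Origin at the centre of its underside.
- beaker: Bystander: grey beaker, 70 mm across, 85 mm high, at the robot's right. Origin at the centre of its underside.

How it is judged (in metres and radians):
On the way, in this order (a step that is already met when the one before it is completed fails the run):
1. the clamp is tipped open to its stop by pressing the tail (joint above 0.335), the carrier not yet moved (value of joint rocker above 0.335 rad and distance of carrier_center from where it was at the start of the episode below 0.01 m), for 0.2 s.
2. the carrier is home against the end stop (within 2 mm) while the clamp is still open (x of carrier_center in the frame of stage above -0.04 m and z of carrier_center in the frame of stage between 0.023 and 0.029 m and y of carrier_center in the frame of stage between -0.004 and 0.004 m and angle between the x axis of carrier_center and the x axis of stage, either way round below 0.06 rad and value of joint rocker above 0.2 rad), for 0.2 s.
3. the fingers press the jaw shut on the seated carrier with more than 9 N for one and a half seconds (x of carrier_center in the frame of stage above -0.04 m and z of carrier_center in the frame of stage between 0.023 and 0.029 m and y of carrier_center in the frame of stage between -0.004 and 0.004 m and angle between the x axis of carrier_center and the x axis of stage, either way round below 0.06 rad and value of joint rocker between -0.03 and 0.035 rad and contact force between the fingers and rocker above 9 N), for 1.5 s.
At the end, for the whole second after the job is handed in: The carrier lies flat on the deck between the rails within 2 mm of the end stop, at rest, and the clamp is left shut on it (joint between -0.03 and 0.035) (x of carrier_center in the frame of stage above -0.04 m and z of carrier_center in the frame of stage between 0.023 and 0.029 m and y of carrier_center in the frame of stage between -0.004 and 0.004 m and angle between the x axis of carrier_center and the x axis of stage, either way round below 0.06 rad and value of joint rocker between -0.03 and 0.035 rad and linear speed of carrier below 0.01 m/s and velocity of joint rocker below 0.05 rad/s); the robot touches nothing.
It fails at once if more than 20 N on the clamp from the robot (contact force between any of the fingers, the arm and rocker above 20 N).
It fails at once if more than 15 N on the carrier from the robot (contact force between any of the fingers, the arm and carrier above 15 N).
It fails at once if a bystander moved more than 20 mm (distance of any of spare, dish, counter, reagent, jar, slidebox, beaker from where it was at the start of the episode above 0.02 m).
It also fails if it takes over 72 s, if anything falls off the work surface, if the arm or the gripper's body presses on something with over 40 N, if the wrist force passes 120 N, or if a joint passes its speed limit or range.

## Working session

There is one attempt and no reset: what is moved stays moved. The work goes in short steps, Python scripts to look and compute and a tool call to move; the robot and the scene stay as the last step left them, time stands still between calls to the robot, and variables do not carry over. Pictures are saved under pics/ and viewed, at most 10 in all, crops included, and the job is handed in when it is done.

Besides the shell and the picture viewer there is one more tool, called as name(argument=value, ...) on one line, values as JSON. arm_command: Moves the arm, as the interface text tells. Its arguments: {"type":"object","properties":{"delta_pos":{"type":"array"},"yaw":{"type":"array"},"gripper":{"type":"array"},"force":{"type":"number"}},"required":["delta_pos","yaw","gripper"]}

```bash
mkdir -p pics
cat > h.py <<'E'
import numpy as np, cv2
from plant import r
def K(im):
    f=240/np.tan(np.radians(im["fov_y"])/2)
    return f
def ray(im,px):
    f=K(im);R=np.array(im["R"]);t=np.array(im["t"])
    d=R.T@np.array([(px[0]-im["cx"])/f,(px[1]-im["cy"])/f,1]);return -R.T@t,d
def atz(im,px,z):
    c,d=ray(im,px);return c+d*(z-c[2])/d[2]
def proj(im,X):
    p=np.array(im["R"])@np.array(X)+np.array(im["t"]);f=K(im);return np.array([im["cx"]+f*p[0]/p[2],im["cy"]+f*p[1]/p[2]])
def tri(ims,pxs):
    A=np.zeros((3,3));b=np.zeros(3)
    for im,p in zip(ims,pxs):
        c,d=ray(im,p);d/=np.linalg.norm(d);P=np.eye(3)-np.outer(d,d);A+=P;b+=P@c
    return np.linalg.solve(A,b)
E
python3 - <<'E'
from h import *
np.set_printoptions(precision=4,suppress=True)
ims={}
for c in("top","side"):
    im=ims[c]=r.get_image(c);cv2.imwrite(f"pics/{c}0.png",im["pixels"][:,:,::-1])
    print(c,im["fov_y"],-np.array(im["R"]).T@np.array(im["t"]))
zs={"stage":0,"tail_pad":.054,"jaw_pad":.054,"carrier_center":.026,"spare":0,"dish":0,"counter":0,"reagent":0,"jar":0,"slidebox":0,"beaker":0}
for q,z in zs.items():
    for c in ims:
        l=r.landmark_of(c,q)
        if l: print(q,c,np.array(l[0]["position"]),round(l[0]["score"],2),atz(ims[c],l[0]["position"],z))
s=r.get_state();print(s["eef_pos"],s["tcp_rot"],s["time"],s["wrist_force"])
E
```

```text
top 55.98984384798672 [ 0.4207 -0.0427  1.0429]
side 45.08185145095848 [0.1541 1.0138 1.0578]
stage top [311.5 228.7] 0.96 [ 0.5646 -0.0129  0.    ]
stage side [312.4 261.8] 0.78 [ 0.5654 -0.0267  0.    ]
tail_pad top [283.4 224.1] 0.88 [0.5664 0.048  0.054 ]
tail_pad side [298.7 266.2] 0.62 [0.5701 0.0544 0.054 ]
jaw_pad top [321.5 225.1] 0.82 [ 0.5656 -0.0364  0.054 ]
jaw_pad side [314.5 244.6] 0.8 [ 0.5639 -0.0362  0.054 ]
carrier_center top [344.3 231. ] 0.65 [ 0.5571 -0.0883  0.026 ]
carrier_center side [324.8 242.2] 0.88 [ 0.5532 -0.0852  0.026 ]
spare top [325.6 277.9] 0.76 [ 0.4509 -0.0477  0.    ]
dish side [284.4 237.5] 0.87 [ 0.6744 -0.0882  0.    ]
counter top [292.  182.1] 0.66 [0.6748 0.0354 0.    ]
counter side [264.7 266.7] 0.82 [0.6745 0.0388 0.    ]
reagent top [459.1 181.7] 0.7 [ 0.6826 -0.3588  0.    ]
reagent side [316.3 183.3] 0.94 [ 0.6878 -0.3619  0.    ]
jar top [471.4 242.1] 0.8 [ 0.5397 -0.3848  0.    ]
jar side [363.3 189. ] 0.65 [ 0.5428 -0.3901  0.    ]
slidebox top [137.3 219.6] 0.98 [0.579 0.395 0.   ]
slidebox side [237.1 384.8] 0.77 [0.5709 0.3937 0.    ]
beaker top [502.4 299.9] 0.89 [ 0.4079 -0.4528  0.    ]
beaker side [411.6 185.3] 0.82 [ 0.4097 -0.4668  0.    ]
[ 0.225  -0.6364  0.187 ] [179.9957  -0.0034  19.4705] 1.2 [ 0.7139  0.7145 -0.419 ]
```

View pics/top0.png

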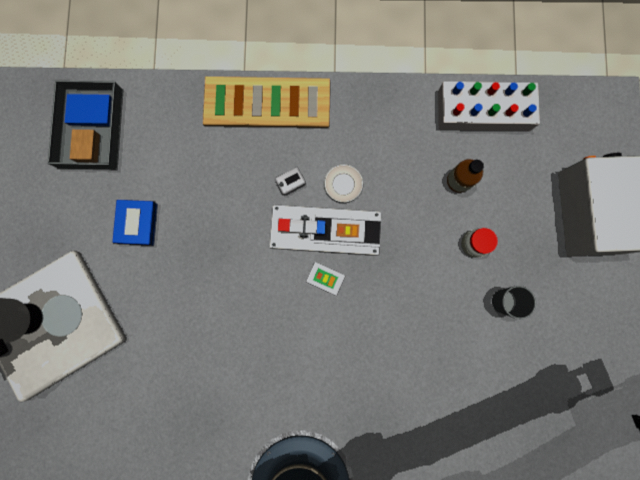

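View pics/side0.png

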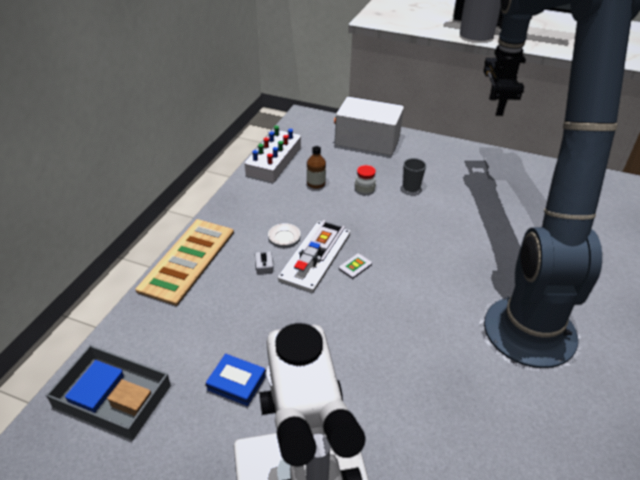

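The top view shows the fixture at about (270–380, 206–254), with the tail (red) to the left at (284,225) and the carrier at (347,230). So the channel runs along world +y, and the counter, dish and spare sit close by.

Run:
```python
from h import *
np.set_printoptions(precision=4,suppress=True)
im=r.get_image("top");im2=r.get_image("side")
for I,c in((im,"top"),(im2,"side")):
    m=r.trace(c,"stage")[0]["pixels"].astype(np.uint8)
    for q in("rocker","carrier"):
        t=r.trace(c,q)
        if t:
            mm=t[0]["pixels"];m|=mm.astype(np.uint8)
    pts=np.argwhere(m)[:,::-1]
    # project mask boundary onto z=.018 and fit rect
    cs,_=cv2.findContours(m,0,2);cn=max(cs,key=cv2.contourArea)[:,0]
    w=np.array([atz(I,p,.018)[:2] for p in cn])
    R=cv2.minAreaRect((w*1000).astype(np.float32));print(c,R)
    for q in("carrier","spare","rocker"):
        t=r.trace(c,q)
        if t:
            cs,_=cv2.findContours(t[0]["pixels"].astype(np.uint8),0,2);cn=max(cs,key=cv2.contourArea)[:,0]
            z={"carrier":.032,"spare":.012,"rocker":.054}[q]
            print(q,cv2.minAreaRect(np.float32([1000*atz(I,p,z)[:2] for p in cn])))
a=im["pixels"][195:265,255:395,::-1];cv2.imwrite("pics/topc.png",cv2.resize(a,None,fx=5.5,fy=5.5,interpolation=cv2.INTER_CUBIC))
```

```text
top ((559.1248168945312, -44.70219421386719), (252.5658416748047, 105.3648452758789), 86.41583251953125)
carrier ((556.5282592773438, -95.27127075195312), (79.92442321777344, 53.708648681640625), 88.09638977050781)
spare ((449.2565612792969, -47.17616653442383), (75.9386978149414, 48.73533248901367), 65.5929183959961)
rocker ((567.5960693359375, 7.699596405029297), (104.27090454101562, 40.84096908569336), 87.605224609375)
side ((563.8743286132812, -43.6439208984375), (270.2923889160156, 105.52434539794922), 87.01332092285156)
carrier ((563.7804565429688, -95.98910522460938), (84.98424530029297, 55.12339782714844), 84.64869689941406)
spare ((454.09381103515625, -45.25725555419922), (88.6800765991211, 58.828285217285156), 66.46526336669922)
rocker ((564.174072265625, 8.433441162109375), (116.47708129882812, 36.176509857177734), 88.50019073486328)
```

View pics/topc.png

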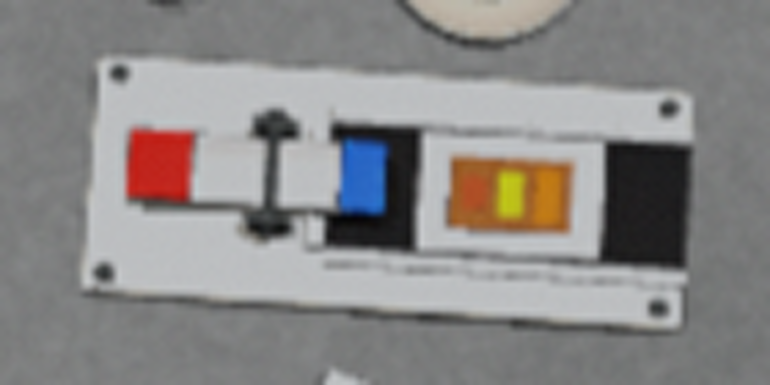

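The crop shows the plate corners at about (273,206), (381,212), (380,255) and (270,248). The red pad is at (284,225), the blue pad at (321,227), and the carrier spans columns 330–365. The fixture's +x yaw is about 86.5° in world.

```bash
cat >> h.py <<'E'
np.set_printoptions(precision=4,suppress=True)
from scipy.spatial.transform import Rotation as Ro
def go(X,yaw):
    s=r.get_state();R=Ro.from_euler("xyz",s["tcp_rot"],degrees=True).as_matrix()
    d=R.T@(np.array(X)-s["eef_pos"]);y=(s["tcp_rot"][2]-yaw+180)%360-180
    print("t",s["time"],"delta",d,"yaw",round(y,2),"f",np.array(s["wrist_force"]))
E
python3 - <<'E'
from h import *
im=r.get_image("top");im2=r.get_image("side")
for n,I in(("top",im),("side",im2)):
    a=I["pixels"].astype(int);R,G,B=a[...,0],a[...,1],a[...,2]
    win=np.zeros(R.shape,bool)
    if n=="top": win[195:265,262:390]=1
    else: win[215:295,275:352]=1
    for q,m in(("red",(R>150)&(G<70)&(B<70)),("blue",(B>130)&(R<90))):
        k,l,st,ce=cv2.connectedComponentsWithStats((m&win).astype(np.uint8))
        i=1+np.argmax(st[1:,4]);print(n,q,st[i],ce[i],atz(I,ce[i],.054))
P=[np.array(p)/5.5+[255,195]-.4 for p in((100,58),(692,93),(685,328),(82,290))]
W=np.array([atz(im,p,.018)[:2] for p in P]);print(W,W.mean(0))
for a,b in((1,0),(2,3)): d=W[b]-W[a];print(np.linalg.norm(d),np.degrees(np.arctan2(d[1],d[0])))
C=[atz(im,np.array(p)/5.5+[255,195]-.4,.032)[:2] for p in((420,132),(606,140),(601,260),(415,250))];print(np.array(C),np.mean(C,0))
go([.566,.048,.12],86.5)
E
```

```text
top red [278 219  12  12 128] [283.3281 224.5312] [0.5654 0.0481 0.054 ]
top blue [316 221   9  13  98] [320.5306 226.7347] [ 0.5619 -0.0343  0.054 ]
side red [295 261  12   8  63] [300.619  264.9841] [0.5674 0.0485 0.054 ]
side blue [309 242  11   6  42] [314.119  244.8095] [ 0.5645 -0.0351  0.054 ]
[[ 0.6154  0.077 ]
 [ 0.6048 -0.1712]
 [ 0.5062 -0.1685]
 [ 0.5176  0.0815]] [ 0.561  -0.0453]
0.24837461629771335 87.55751858773395
0.2502677388307286 87.3837825896289
[[ 0.5841 -0.0574]
 [ 0.5821 -0.1341]
 [ 0.5323 -0.1324]
 [ 0.5351 -0.0562]] [ 0.5584 -0.095 ]
t 2.0 delta [ 0.5496 -0.5317  0.0669] yaw -67.03 f [0.214  0.8097 0.1449]
```

arm_command(delta_pos=[[0.03,-0.03,0],[0.07,-0.068,0],[0.11,-0.106,0],[0.15,-0.145,0],[0.19,-0.184,0],[0.23,-0.222,0],[0.27,-0.26,0],[0.31,-0.3,0]], yaw=[-8,-16,-24,-32,-40,-48,-57,-66], gripper=[0,0,0,0,0,0,0,0], force=20)

```text
time: 3.0
eef_pos: [0.4181, -0.2488, 0.1874]
tcp_rot: [179.9, 0.0, 85.7]
wrist_force: [0.0, -0.7, -0.0]
opening: 0.172
grip_force: 0.0
```

```bash
python3 -c "
from h import *
print(r.get_state()['eef_pos'],r.get_state()['tcp_rot']);go([.565,.0475,.1],87.5)"
```

```text
[ 0.4181 -0.2488  0.1874] [179.9422   0.046   85.7405]
t 3.0 delta [0.3065 0.1244 0.0872] yaw -1.76 f [ 0.0083 -0.7415 -0.0334]
```

arm_command(delta_pos=[[0.03,0.012,0],[0.08,0.032,0],[0.13,0.053,0],[0.18,0.073,0.015],[0.23,0.094,0.035],[0.28,0.114,0.055],[0.306,0.124,0.075],[0.306,0.124,0.087]], yaw=[-2,-2,-2,-2,-2,-2,-2,-2], gripper=[0,0,0,0,0,0,0,0])

```text
time: 4.0
eef_pos: [0.5652, 0.0478, 0.0991]
tcp_rot: [-180.0, -0.1, 87.7]
wrist_force: [-0.8, 0.4, 0.4]
opening: 0.005
grip_force: 0.0
```

```bash
python3 -c "
from h import *
print(r.get_state()['eef_pos'],r.get_state()['tcp_rot']);go([.565,.0475,.06],87.5)"
```

```text
[0.5652 0.0478 0.0991] [-179.9692   -0.082    87.7186]
t 4.0 delta [-0.0004 -0.0002  0.0391] yaw 0.22 f [-0.7909  0.3608  0.3658]
```

arm_command(delta_pos=[[0,0,0.01],[0,0,0.02],[0,0,0.03],[0,0,0.037],[0,0,0.04],[0,0,0.042],[0,0,0.044],[0,0,0.046]], yaw=[0,0,0,0,0,0,0,0], gripper=[0,0,0,0,0,0,0,0])

```text
time: 5.0
eef_pos: [0.5653, 0.0451, 0.054]
tcp_rot: [180.0, 0.0, 87.5]
wrist_force: [-0.0, 0.4, -0.0]
opening: 0.005
grip_force: 0.0
```

arm_command(delta_pos=[[0,0,0.002],[0,0,0.004],[0,0,0.006],[0,0,0.006]], yaw=[0,0,0,0], gripper=[0,0,0,0])

```text
time: 5.5
eef_pos: [0.5649, 0.045, 0.0477]
tcp_rot: [-180.0, 0.0, 87.5]
wrist_force: [0.3, 0.6, 0.0]
opening: 0.005
grip_force: 0.0
```

Run:
```python
from h import *
im=r.get_image("side");t=r.get_image("top")
a=cv2.resize(im["pixels"][205:305,265:365,::-1],None,fx=4,fy=4,interpolation=2)
b=cv2.resize(t["pixels"][190:290,265:365,::-1],None,fx=4,fy=4,interpolation=2)
cv2.imwrite("pics/c1.png",np.hstack([a,b]));s=r.get_state();print(s["eef_pos"],s["wrist_force"],proj(im,s["eef_pos"]),proj(t,s["eef_pos"]))
for c in("side","top"): print(r.landmark_of(c,"tail_pad")[:1])
```

```text
[0.5651 0.045  0.0479] [-0.0175 -0.6016  0.7152] [302.003  266.0689] [284.9447 225.0743]
[{'position': [298.2, 264.1], 'score': 0.9}]
[]
```

View pics/c1.png

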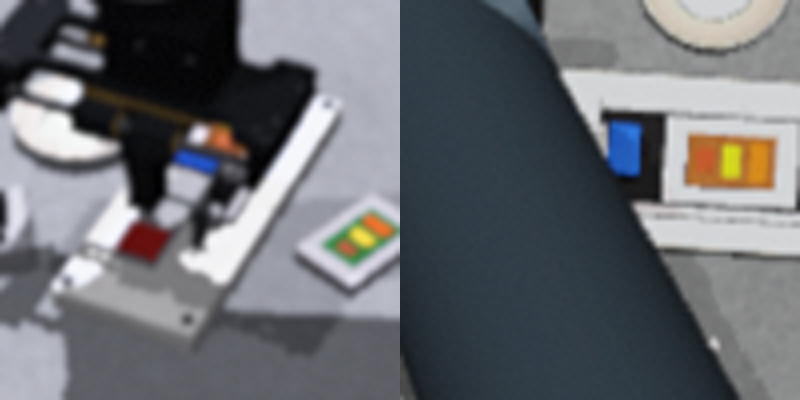

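Run:
```python
from h import *
im=r.get_image("side");e=np.array(r.get_state()["eef_pos"])
a=cv2.resize(im["pixels"][225:290,272:342,::-1],None,fx=9,fy=9,interpolation=2).copy()
for dz,c in((0,(0,255,255)),(.02,(0,255,0)),(.04,(255,255,0))):
    p=(proj(im,e+[0,0,dz])-[272,225]+.5)*9;cv2.circle(a,tuple(int(v) for v in p),4,c,-1);print(p)
cv2.imwrite("pics/c2.png",a)
```

```text
[274.254  373.7763]
[273.9771 321.728 ]
[273.695  268.7112]
```

View pics/c2.png

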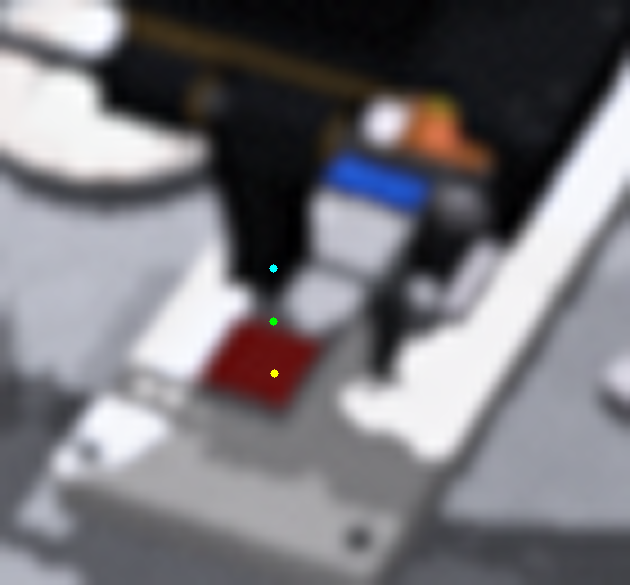

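The side crop shows the fingertip at about crop (268,290). It is straight above the red pad (265,360) but roughly 25–30 mm higher than the reported TCP, and there is no contact yet. I'll keep descending with force checks.

arm_command(delta_pos=[[0.002,0,0.002],[0.002,0,0.004],[0.002,0,0.006],[0.002,0,0.008],[0.002,0,0.01],[0.002,0,0.012],[0.002,0,0.014]], yaw=[0,0,0,0,0,0,0], gripper=[0,0,0,0,0,0,0])

```text
time: 6.62
eef_pos: [0.5652, 0.047, 0.0338]
tcp_rot: [180.0, 0.0, 87.5]
wrist_force: [-0.0, -0.4, -0.1]
opening: 0.004
grip_force: 0.0
```

arm_command(delta_pos=[[0,0,0.002],[0,0,0.004],[0,0,0.006],[0,0,0.008]], yaw=[0,0,0,0], gripper=[0,0,0,0])

```text
time: 7.12
eef_pos: [0.5652, 0.047, 0.0258]
tcp_rot: [180.0, 0.0, 87.5]
wrist_force: [-0.6, 0.1, -0.2]
opening: 0.009
grip_force: 0.0
```

Run:
```python
from h import *
im=r.get_image("side")
s=r.get_state();print(s["eef_pos"],s["wrist_force"],s["opening"],s["joint_pos"])
a=cv2.resize(im["pixels"][225:290,272:342,::-1],None,fx=9,fy=9,interpolation=2).copy()
cv2.imwrite("pics/c3.png",a)
```

```text
[0.565  0.047  0.0256] [ 0.3871 -0.4668 -0.2556] 0.004200915563729474 [ 13.8398  31.2335 -30.1608 109.7042  21.7162  44.7545 -30.9099]
```

View pics/c3.png

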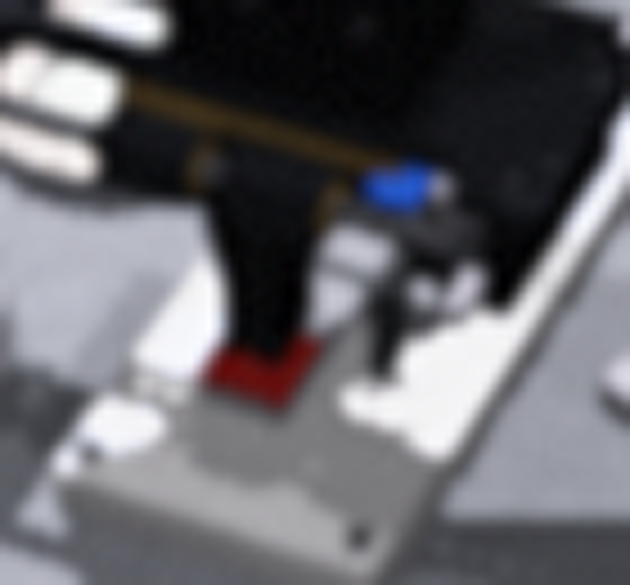

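The tip now covers the back half of the red pad, with its lower edge at crop row ~355. I estimate a few millimetres more before contact.

arm_command(delta_pos=[[0,0,0.002],[0,0,0.004],[0,0,0.006],[0,0,0.008]], yaw=[0,0,0,0], gripper=[0,0,0,0])

```text
time: 7.68
eef_pos: [0.5652, 0.047, 0.0179]
tcp_rot: [180.0, 0.0, 87.5]
wrist_force: [-1.6, 0.5, 4.0]
opening: 0.002
grip_force: 1.8
```

arm_command(delta_pos=[[0,0,0.002],[0,0,0.004],[0,0,0.006],[0,0,0.008]], yaw=[0,0,0,0], gripper=[0,0,0,0])

```text
time: 8.18
eef_pos: [0.5653, 0.0477, 0.01]
tcp_rot: [180.0, -0.0, 87.5]
wrist_force: [-1.1, 1.9, 3.8]
opening: 0.006
grip_force: 2.1
```

Run:
```python
from h import *
im=r.get_image("side")
s=r.get_state();print(s["eef_pos"],s["wrist_force"],s["opening"])
l=r.landmark_of("side","tail_pad");print(l[:1],proj(im,[.565,.0475,.0545]),proj(im,[.565,.0475,.038]))
```

```text
[0.5653 0.0477 0.0097] [0.1486 2.7066 3.3105] 0.006186102342696606
[{'position': [301.7, 266.0], 'score': 0.68}] [301.6603 264.8294] [301.6877 269.5501]
```

arm_command(delta_pos=[[0,0,0.001],[0,0,0.002],[0,0,0.003],[0,0,0.004]], yaw=[0,0,0,0], gripper=[0,0,0,0])

```text
time: 8.78
eef_pos: [0.5653, 0.0473, 0.0059]
tcp_rot: [180.0, -0.0, 87.5]
wrist_force: [-0.7, 3.5, 3.6]
opening: 0.005
grip_force: 2.2
```

arm_command(delta_pos=[[0,0,0.001],[0,0,0.002],[0,0,0.002]], yaw=[0,0,0], gripper=[0,0,0])

```text
time: 9.15
eef_pos: [0.5654, 0.0473, 0.0052]
tcp_rot: [180.0, 0.0, 87.5]
wrist_force: [-4.3, 1.9, 13.2]
opening: 0.003
grip_force: 6.5
```

Stop reached at about 14 N; hold briefly without pushing any further.

arm_command(delta_pos=[[0,0,0],[0,0,0],[0,0,0]], yaw=[0,0,0], gripper=[0,0,0])

```text
time: 9.52
eef_pos: [0.5654, 0.0473, 0.0052]
tcp_rot: [180.0, 0.0, 87.5]
wrist_force: [-4.4, 2.5, 12.2]
opening: 0.005
grip_force: 6.5
```

Run:
```python
from h import *
im=r.get_image("side")
s=r.get_state();print(s["eef_pos"],s["wrist_force"],s["opening"])
a=cv2.resize(im["pixels"][225:290,272:342,::-1],None,fx=8,fy=8,interpolation=2).copy()
cv2.imwrite("pics/c4.png",a)
```

```text
[0.5654 0.0473 0.0052] [-3.4876  2.9836 12.6057] 0.0076717637590780555
```

View pics/c4.png

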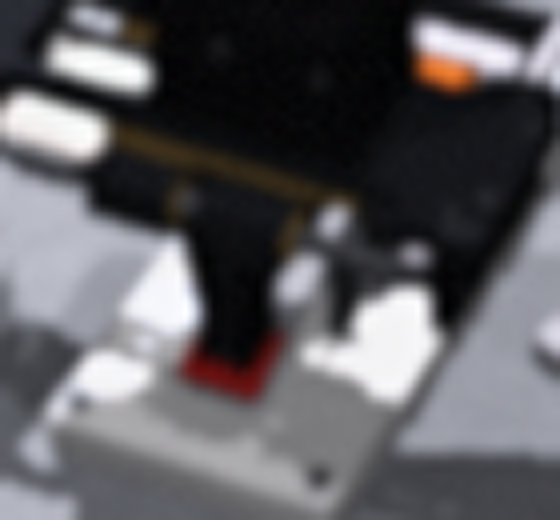

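The clamp is pressed to its stop: the force jumped after about 16 mm of travel. The tip sits about 33 mm above the reported z. Next I lift off, move behind the carrier and check.

arm_command(delta_pos=[[0,0,-0.005],[0,0,-0.03],[0,0,-0.07],[-0.05,0,-0.07],[-0.1,0,-0.07],[-0.15,0,-0.07],[-0.203,0,-0.07],[-0.203,0,-0.07]], yaw=[0,0,0,0,0,0,0,0], gripper=[0,0,0,0,0,0,0,0])

```text
time: 10.58
eef_pos: [0.5542, -0.1639, 0.0728]
tcp_rot: [-179.8, 0.2, 86.9]
wrist_force: [0.5, -0.4, 0.7]
opening: 0.005
grip_force: 0.0
```

Run:
```python
from h import *
im=r.get_image("side");t=r.get_image("top")
s=r.get_state();print(s["eef_pos"],s["tcp_rot"],s["wrist_force"],s["opening"],s["time"])
a=cv2.resize(im["pixels"][185:285,270:370,::-1],None,fx=4,fy=4,interpolation=2)
b=cv2.resize(t["pixels"][180:280,265:365,::-1],None,fx=4,fy=4,interpolation=2)
cv2.imwrite("pics/c5.png",np.hstack([a,b]))
for c,I in(("side",im),("top",t)):
  for q in("tail_pad","jaw_pad"):
    l=r.landmark_of(c,q)
    if l: print(c,q,l[0]["position"],l[0]["score"])
  o=np.array([.562,-.0203,0]);u=np.array([.0436,.999,0])
  for th in(0,.18,.36):
    for d in(45,-37):
      x=22+d*np.cos(th)+8*np.sin(th);z=46-d*np.sin(th)+8*np.cos(th);print(th,d,proj(I,o+u*x/1000+[0,0,z/1000]))
```

```text
[ 0.5553 -0.1574  0.0733] [-179.9133    0.0348   87.3138] [1.0986 0.684  0.5859] 0.00019020671687225804 10.675
side tail_pad [300.0, 270.1] 0.75
side jaw_pad [300.7, 269.7] 0.72
0 45 [301.8239 264.7612]
0 -37 [315.2588 245.0638]
0.18 45 [301.7173 267.2869]
0.18 -37 [314.966  243.6698]
0.36 45 [301.8611 269.4246]
0.36 -37 [314.489  242.6628]
top tail_pad [284.1, 222.7] 0.77
top jaw_pad [318.7, 224.9] 0.6
0 45 [283.9848 224.7602]
0 -37 [320.957  226.9966]
0.18 45 [283.9862 225.2762]
0.18 -37 [320.0204 226.5243]
0.36 45 [284.6421 225.8231]
0.36 -37 [318.5573 226.0452]
```

View pics/c5.png

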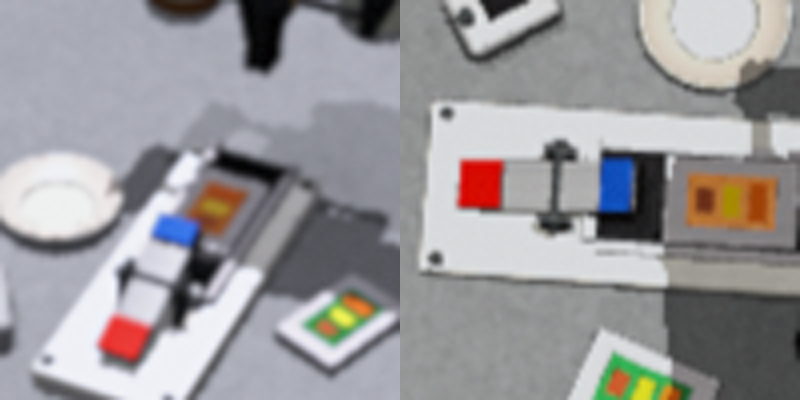

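Clamp is open (tail at side pixel (300,270), which matches 0.36 rad). The fingertip is at side pixel ~(335.5,202), above the channel entry. I'll descend behind the carrier to tip z ≈ 0.026.

arm_command(delta_pos=[[0,0,0.02],[0,0,0.04],[0,0,0.06],[0,0,0.07],[0,0,0.074],[0,0,0.077],[0,0,0.079],[0,0,0.08]], yaw=[0,0,0,0,0,0,0,0], gripper=[0,0,0,0,0,0,0,0])

```text
time: 11.88
eef_pos: [0.5565, -0.1559, -0.0057]
tcp_rot: [180.0, 0.0, 87.5]
wrist_force: [0.5, -0.1, 0.7]
opening: 0.003
grip_force: 0.0
```

Run:
```python
from h import *
im=r.get_image("side")
s=r.get_state();e=np.array(s["eef_pos"]);print(e,s["tcp_rot"],s["wrist_force"],s["time"])
p=[proj(im,e+[0,0,dz]) for dz in(0,.033)];print(p)
a=im["pixels"][210:275,295:365,::-1]
a=cv2.resize(a,None,fx=9,fy=9,interpolation=2).copy()
for q in p: cv2.circle(a,tuple(int(v) for v in (q-[295,210]+.5)*9),3,(0,255,0),-1)
cv2.imwrite("pics/c6.png",a)
```

```text
[ 0.5564 -0.1559 -0.0058] [179.9688   0.013   87.4615] [ 0.5266 -0.5645  0.0018] 11.925
[array([332.5314, 235.0385]), array([332.9031, 226.0494])]
```

View pics/c6.png

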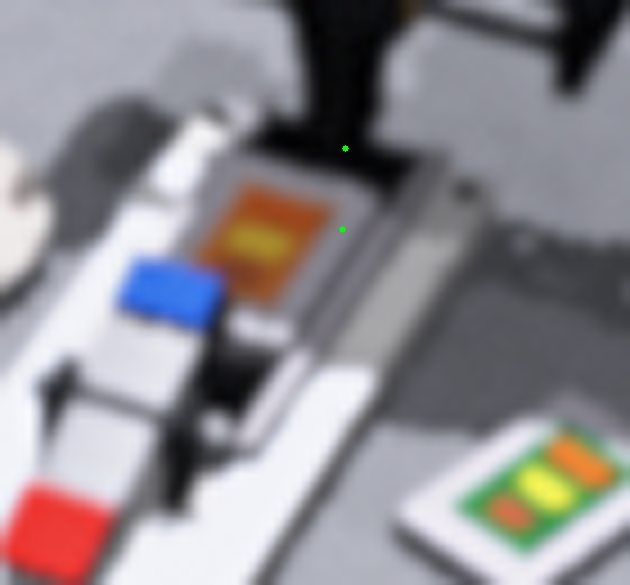

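The tip dot at 33 mm offset, crop (345,148), matches the finger's bottom end on the channel line behind the carrier. Now I'll slide the carrier along the channel.

arm_command(delta_pos=[[0.004,0,0.001],[0.009,0,0.001],[0.014,0,0.001],[0.019,0,0.001],[0.024,0,0.001],[0.029,0,0.001],[0.034,0,0.001],[0.038,0,0.001]], yaw=[0,0,0,0,0,0,0,0], gripper=[0,0,0,0,0,0,0,0])

```text
time: 12.92
eef_pos: [0.558, -0.1175, -0.007]
tcp_rot: [180.0, 0.0, 87.5]
wrist_force: [-0.5, -1.0, 1.3]
opening: 0.005
grip_force: 0.7
```

Run:
```python
from h import *
s=r.get_state();print(s["eef_pos"],s["wrist_force"])
for c in("side","top"):
    im=r.get_image(c);l=r.landmark_of(c,"carrier_center")
    if l:
        p=atz(im,l[0]["position"],.026);print(c,p,((p-[.562,-.0203,0])@[.0436,.999,0])*1000)
```

```text
[ 0.558  -0.1175 -0.007 ] [-0.4919 -1.0251  1.2919]
side [ 0.5568 -0.0632  0.026 ] -43.05945466893583
top [ 0.5626 -0.0661  0.026 ] -45.7714584751983
```

arm_command(delta_pos=[[0.0015,0,0],[0.003,0,0],[0.0045,0,0],[0.006,0,0]], yaw=[0,0,0,0], gripper=[0,0,0,0])

```text
time: 13.62
eef_pos: [0.5581, -0.1118, -0.0071]
tcp_rot: [-180.0, 0.0, 87.5]
wrist_force: [-0.2, -0.1, -1.2]
opening: 0.004
grip_force: 0.3
```

arm_command(delta_pos=[[0.001,0,0],[0.002,0,0],[0.003,0,0]], yaw=[0,0,0], gripper=[0,0,0])

```text
time: 14.0
eef_pos: [0.5582, -0.1088, -0.0071]
tcp_rot: [-180.0, 0.0, 87.5]
wrist_force: [-0.1, -0.5, -0.3]
opening: 0.004
grip_force: 0.3
```

arm_command(delta_pos=[[0.001,0,0],[0.002,0,0]], yaw=[0,0], gripper=[0,0])

```text
time: 14.25
eef_pos: [0.5584, -0.1068, -0.007]
tcp_rot: [180.0, 0.0, 87.5]
wrist_force: [-0.3, -0.6, -0.2]
opening: 0.005
grip_force: 0.6
```

arm_command(delta_pos=[[0.001,0,0],[0.0015,0,0]], yaw=[0,0], gripper=[0,0])

```text
time: 14.5
eef_pos: [0.5582, -0.1066, -0.0071]
tcp_rot: [-180.0, 0.1, 87.4]
wrist_force: [-1.0, -4.9, -0.6]
opening: 0.006
grip_force: 2.2
```

arm_command(delta_pos=[[0.0005,0,0],[0.0005,0,0],[0.0005,0,0]], yaw=[0,0,0], gripper=[0,0,0])

```text
time: 14.88
eef_pos: [0.5582, -0.1066, -0.0071]
tcp_rot: [-180.0, 0.1, 87.4]
wrist_force: [-0.4, -5.2, 0.8]
opening: 0.002
grip_force: 2.7
```

Run:
```python
from h import *
s=r.get_state();print(s["eef_pos"],s["wrist_force"])
for c in("side","top"):
    im=r.get_image(c);l=r.landmark_of(c,"carrier_center")
    if l:
        p=atz(im,l[0]["position"],.026);print(c,p,((p-[.562,-.0203,0])@[.0436,.999,0])*1000)
```

```text
[ 0.5582 -0.1066 -0.0071] [-0.3737 -5.1908  0.8034]
side [0.5613 0.0083 0.026 ] 28.540376677262376
top [ 0.5611 -0.0541  0.026 ] -33.82707147095303
```

arm_command(delta_pos=[[-0.008,0,0],[-0.02,0,0],[-0.02,0,-0.03],[-0.02,0,-0.07],[0.005,0,-0.087],[0.04,0,-0.087],[0.065,0,-0.087],[0.07,0,-0.087]], yaw=[0,0,0,0,0,0,0,0], gripper=[0,0,0,0,0,0,0,0])

```text
time: 16.08
eef_pos: [0.5611, -0.0311, 0.0797]
tcp_rot: [-180.0, -0.1, 87.8]
wrist_force: [0.2, -0.1, -1.4]
opening: 0.007
grip_force: 0.0
```

Run:
```python
from h import *
im=r.get_image("side");im=r.get_image("side")
s=r.get_state();e=np.array(s["eef_pos"]);print(e,s["tcp_rot"],s["wrist_force"],s["time"])
t=r.trace("side","carrier")
if t:
    cs,_=cv2.findContours(t[0]["pixels"].astype(np.uint8),0,2);cn=max(cs,key=cv2.contourArea)[:,0]
    w=np.array([atz(im,p,.032)[:2]-[.562,-.0203] for p in cn]);print(np.sort(w@[.0436,.999])[[0,1,2,-3,-2,-1]]*1000)
a=cv2.resize(im["pixels"][210:275,285:355,::-1],None,fx=8,fy=8,interpolation=2)
cv2.imwrite("pics/c7.png",a)
```

```text
[ 0.5612 -0.0339  0.0796] [-179.9565   -0.0114   87.5808] [ 0.1907 -0.6267 -0.2914] 16.175
[-80.9347 -80.1371 -79.4389  -8.5657  -7.4578  -6.1466]
```

View pics/c7.png

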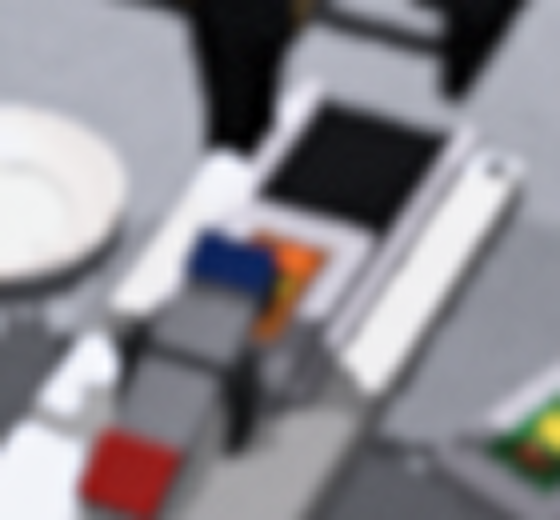

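The carrier is at the stop, the jaw is still up, and the tip is above the blue pad (crop (232,262)). Now closing the jaw.

arm_command(delta_pos=[[0,0,0.01],[0,0,0.022],[0,0,0.032],[0,0,0.036],[0,0,0.039],[0,0,0.042],[0,0,0.045],[0,0,0.048]], yaw=[0,0,0,0,0,0,0,0], gripper=[0,0,0,0,0,0,0,0])

```text
time: 17.23
eef_pos: [0.5618, -0.0357, 0.0323]
tcp_rot: [180.0, 0.1, 87.5]
wrist_force: [-0.1, -2.3, 4.3]
opening: 0.006
grip_force: 2.4
```

arm_command(delta_pos=[[0,0,0.0015],[0,0,0.003],[0,0,0.0045],[0,0,0.006],[0,0,0.007],[0,0,0.008]], yaw=[0,0,0,0,0,0], gripper=[0,0,0,0,0,0])

```text
time: 17.98
eef_pos: [0.5619, -0.0347, 0.0239]
tcp_rot: [180.0, -0.0, 87.5]
wrist_force: [0.1, -1.7, 3.6]
opening: 0.007
grip_force: 1.9
```

arm_command(delta_pos=[[0,0,0.001],[0,0,0.002]], yaw=[0,0], gripper=[0,0])

```text
time: 18.23
eef_pos: [0.5617, -0.0347, 0.0219]
tcp_rot: [180.0, -0.0, 87.5]
wrist_force: [-0.1, -2.8, 4.0]
opening: 0.003
grip_force: 1.8
```

arm_command(delta_pos=[[0,0,0.001],[0,0,0.001]], yaw=[0,0], gripper=[0,0])

```text
time: 18.48
eef_pos: [0.5615, -0.0345, 0.0208]
tcp_rot: [-180.0, -0.0, 87.5]
wrist_force: [0.0, -2.2, 2.6]
opening: 0.008
grip_force: 1.2
```

arm_command(delta_pos=[[0,0,0.0005],[0,0,0.001]], yaw=[0,0], gripper=[0,0])

```text
time: 18.73
eef_pos: [0.5615, -0.0347, 0.0199]
tcp_rot: [-180.0, -0.0, 87.5]
wrist_force: [0.4, -2.4, 3.5]
opening: 0.006
grip_force: 1.7
```

arm_command(delta_pos=[[0,0,0.0005],[0,0,0.001]], yaw=[0,0], gripper=[0,0])

```text
time: 18.98
eef_pos: [0.5615, -0.035, 0.0189]
tcp_rot: [-180.0, 0.0, 87.5]
wrist_force: [-0.4, -1.9, 3.8]
opening: 0.006
grip_force: 1.9
```

arm_command(delta_pos=[[0,0,0.0005],[0,0,0.001]], yaw=[0,0], gripper=[0,0])

```text
time: 19.23
eef_pos: [0.5615, -0.035, 0.0188]
tcp_rot: [-180.0, 0.0, 87.5]
wrist_force: [-3.6, -1.9, 12.5]
opening: 0.006
grip_force: 6.3
```

Jaw shut on the carrier at about 13 N. Holding for three seconds.

arm_command(delta_pos=[[0,0,0.0001],[0,0,0.0001],[0,0,0.0001],[0,0,0.0001],[0,0,0.0001],[0,0,0.0001],[0,0,0.0001],[0,0,0.0001]], yaw=[0,0,0,0,0,0,0,0], gripper=[0,0,0,0,0,0,0,0])

```text
time: 20.23
eef_pos: [0.5615, -0.035, 0.0188]
tcp_rot: [-180.0, 0.0, 87.5]
wrist_force: [-2.7, -2.3, 10.2]
opening: 0.006
grip_force: 5.3
```

arm_command(delta_pos=[[0,0,0],[0,0,0],[0,0,0],[0,0,0],[0,0,0],[0,0,0],[0,0,0],[0,0,0]], yaw=[0,0,0,0,0,0,0,0], gripper=[0,0,0,0,0,0,0,0])

```text
time: 21.22
eef_pos: [0.5615, -0.035, 0.0188]
tcp_rot: [-180.0, 0.0, 87.5]
wrist_force: [-2.0, -2.4, 10.2]
opening: 0.008
grip_force: 5.3
```

arm_command(delta_pos=[[0,0,0],[0,0,0],[0,0,0],[0,0,0],[0,0,0],[0,0,0],[0,0,0],[0,0,0]], yaw=[0,0,0,0,0,0,0,0], gripper=[0,0,0,0,0,0,0,0])

```text
time: 22.22
eef_pos: [0.5615, -0.035, 0.0188]
tcp_rot: [180.0, 0.0, 87.5]
wrist_force: [-1.4, -1.9, 10.7]
opening: 0.008
grip_force: 5.3
```

The force settled at about 10.5–11 N, short of the 14 N asked for. I'll nudge it up and hold three seconds there.

arm_command(delta_pos=[[0,0,0.0002],[0,0,0.0004],[0,0,0.0004],[0,0,0.0004]], yaw=[0,0,0,0], gripper=[0,0,0,0])

```text
time: 22.72
eef_pos: [0.5615, -0.035, 0.0188]
tcp_rot: [-180.0, 0.1, 87.5]
wrist_force: [-2.3, -3.0, 14.2]
opening: 0.004
grip_force: 6.7
```

arm_command(delta_pos=[[0,0,0],[0,0,0],[0,0,0],[0,0,0],[0,0,0],[0,0,0],[0,0,0],[0,0,0]], yaw=[0,0,0,0,0,0,0,0], gripper=[0,0,0,0,0,0,0,0])

```text
time: 23.72
eef_pos: [0.5615, -0.035, 0.0188]
tcp_rot: [-180.0, 0.1, 87.5]
wrist_force: [-3.6, -2.0, 13.3]
opening: 0.002
grip_force: 6.7
```

arm_command(delta_pos=[[0,0,0],[0,0,0],[0,0,0],[0,0,0],[0,0,0],[0,0,0],[0,0,0],[0,0,0]], yaw=[0,0,0,0,0,0,0,0], gripper=[0,0,0,0,0,0,0,0])

```text
time: 24.72
eef_pos: [0.5615, -0.035, 0.0188]
tcp_rot: [-180.0, 0.1, 87.5]
wrist_force: [-2.7, -3.1, 13.6]
opening: 0.002
grip_force: 6.7
```

arm_command(delta_pos=[[0,0,0],[0,0,0],[0,0,0],[0,0,0],[0,0,0],[0,0,0],[0,0,0]], yaw=[0,0,0,0,0,0,0], gripper=[0,0,0,0,0,0,0])

```text
time: 25.6
eef_pos: [0.5615, -0.035, 0.0188]
tcp_rot: [-180.0, 0.1, 87.5]
wrist_force: [-2.9, -2.6, 13.5]
opening: 0.007
grip_force: 6.7
```

arm_command(delta_pos=[[0,0,-0.002],[0,0,-0.01],[0,0,-0.03],[0,0,-0.06],[-0.03,0,-0.1],[-0.08,0,-0.12],[-0.12,0,-0.12],[-0.12,0,-0.12]], yaw=[0,0,0,0,0,0,0,0], gripper=[0,0,0,0,0,0,0,0])

```text
time: 26.6
eef_pos: [0.5559, -0.1592, 0.1386]
tcp_rot: [179.9, 0.1, 87.1]
wrist_force: [0.0, 0.3, -0.4]
opening: 0.007
grip_force: 0.0
```

Run:
```python
from h import *
o=np.array([.562,-.0203,0]);u=np.array([.0436,.999,0])
for c in("side","top"):
    I=r.get_image(c);a=I["pixels"].astype(int);R,G,B=a[...,0],a[...,1],a[...,2];win=np.zeros(R.shape,bool)
    if c=="top": win[195:265,262:390]=1
    else: win[215:295,275:352]=1
    for q,m in(("red",(R>110)&(G<70)&(B<70)),("blue",(B>90)&(R<70))):
        k,l,st,ce=cv2.connectedComponentsWithStats((m&win).astype(np.uint8))
        if k>1: i=1+np.argmax(st[1:,4]);print(c,q,st[i,4],ce[i])
    for d in(45,-37): print("expected at 0",d,proj(I,o+u*(22+d)/1000+[0,0,.054]))
    for q in("carrier_center","jaw_pad","tail_pad"):
        l=r.landmark_of(c,q)
        if l: print(c,q,l[0]["position"],round(l[0]["score"],2),(atz(I,l[0]["position"],.026)-o)@u*1000)
s=r.get_state();print(s["eef_pos"],s["wrist_force"],s["time"])
```

```text
side red 68 [300.7059 265.2353]
side blue 37 [314.6216 244.8649]
expected at 0 45 [301.8239 264.7612]
expected at 0 -37 [315.2588 245.0638]
side carrier_center [317.8, 247.9] 0.75 -36.25147228566629
side jaw_pad [313.7, 243.4] 0.83 -48.08859075704309
side tail_pad [299.8, 264.7] 0.83 42.54141467570288
top red 122 [283.5574 224.8115]
top blue 87 [320.6207 227.4138]
expected at 0 45 [283.9848 224.7602]
expected at 0 -37 [320.957  226.9966]
top carrier_center [331.6, 230.2] 0.92 -39.207226607520965
top jaw_pad [319.6, 225.0] 0.72 -11.249612877141065
top tail_pad [282.4, 223.9] 0.94 73.44176037429374
[ 0.5564 -0.1535  0.1375] [0.5614 0.7698 0.4499] 27.0
```

Clamp shut at about joint 0, the carrier is home, and the arm is clear of everything. Handing in.

```bash
python3 -c "
from plant import r
print(r.finish_job())"
```

```text
the job is handed in; nothing more can be done
None
```

The job is handed in, result not reported: I tipped the clamp open to its stop, slid the carrier home (within 2 mm by camera), pressed the jaw pad at about 14 N for three seconds, and left the clamp shut with the arm clear.

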